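Press a 3D-pen drawing flat in the screw press

ROBOT

A 7-joint arm with a two-finger parallel gripper is mounted at the origin on the work surface. World frame = base frame: x ahead of the robot, y to its left, z up, the work surface at z = 0. Lengths are in m, angles in rad, forces in N, time in s.
With the tool pointing down it reaches from about 0.4 to 0.9 m from the base axis. Payload 5.5 kg.
Tool frame: the origin (TCP) lies at the very end of the fingers, on their centre line; the grasp point (between the pads) lies 19 mm behind it; y points along the fingers, x is the direction in which the jaws open and shut, and the axes are right-handed (so a half turn about y gives the same grasp; the last joint's range is limited). The gripper opens to 85 mm and grips with 20 to 120 N. Pads are 22 mm wide; open, the fingers measure 114 mm over their backs; the gripper's body (76 mm by 85 mm) begins 54 mm behind the grasp point. The pads swing forward as they close: fully open they stand 13 mm farther back than shut.
Start: joints at [1.392, 0.501, -0.427, 1.55, 0.221, 1.138, -0.21], TCP at [0.278, -0.588, 0.231] pointing down, gripper open.
Joint ranges: [-2.88, 2.88], [-0.31, 2.03], [-1.54, 1.56], [0.2, 2.42], [-1.41, 4.55], [0.19, 2.02], [-2.57, 2.57]. Speed limits (rad/s): [2.57, 2.57, 3.14, 3.14, 3.14, 3.14, 3.14].

INTERFACE

Orientations are given as [roll, pitch, yaw] about the fixed x, y, z axes, in that order (R = Rz(yaw) Ry(pitch) Rx(roll)).
In Python, from cell import read_state, read_camera, hand_in, boxes_of gives the robot as it stands. The module is installed in compiled form; this text tells all that it offers.
- The arm moves only by the tool drive_tool, never from a script. Its argument "motion" is text: rows parted by semicolons, each of 5 numbers parted by spaces: the shift along the tool's x, y, z in cm, then the turn about the tool's y in rad, then the closure in counts, from 0 (fully open) to 255 (shut). In form: x y z twist jaw; .... A call has exactly 5 rows; each row shifts and turns the commanded pose from where the row before left it, along the tool's axes as they then stand; what a row does not reach is not made up. A row lasts 1/12 s, in which the tool goes at most 41.7 mm and 7.16 degrees, less where a joint would pass 70% of its speed; a pose out of reach is approached as far as the arm can. A call with a gripper value outside its range is refused whole. The fingers move at their own pace and stop on an object; "grip_force" is the grip in N (left out, the last holds). Time passes only in rows, so rows that do not move let the fingers close, or fill a call up. It gives the time, the measured TCP pose, the force and the opening at its end, in the units of the state.
- read_state(): the state, without advancing time (a new reading comes with each control period).
- read_camera(name): name is "scene" or "top" or "wrist"; returns a dict with "img" (400x640x3 uint8, red, green, blue), "range_z" (400x640 float32, m along the optical axis (not along the pixel's ray), 0 where there is no reading), "vfov" (degrees; the focal length in pixels is half the picture's height over the tangent of half this angle, whatever the lens; pixels are square), "cx", "cy" (the principal point, pixels), "position" and "attitude" of the camera in the world; the wrist camera has in their place "T_tool_cam" (4x4, takes a point from camera to tool coordinates, whose origin is the TCP and whose axes are the tool frame's). Camera axes: x right, y up, looking along -z (the intrinsics and any distortion apply to the point x, -y, -z); pixel columns grow to the right and rows downward; lengths in m; the calibration is good to about 2 mm. The wrist camera is an equidistant fisheye: a pixel r from the principal point sees the ray r / f radians off the axis. A picture is of the moment at which its call begins: read the wrist's pose just before it.
- hand_in(): hands the job in, once; it reports no verdict.
Trained networks look in the newest picture that a camera, given by its name, has taken for a name from the list of things; names that differ only in an ending like _2 or _b are one class to them, and where a whole thing is asked for, a point or a joint stands for the part that bears it (a point fixed in the world has none). Each returns a list of dicts, best first, with "score" (0 to 1); they miss things now and then, are a little off and sometimes report something else, mostly with a low value. They report only what shows in the picture. A call takes as long as a camera call. They do not tell look-alikes from the thing itself.
- boxes_of(camera, thing): "location" ([x, y, z] in m, in the coordinates of the camera as it stood for that picture, good to about 4 mm: the middle of the surface that is visible of it).
The state is a dict: "t": time; "joints": joint angles; "dq": joint speeds; "effort": joint torques, N m; "ee_pos": TCP position; "orientation": TCP orientation; "force": force on the tool from outside, world axes, zero at the start; "ft_torque": the same for the moment, N m; "opening": opening from 0.0 (shut) to 1.0 (fully open).
Only numpy, scipy, OpenCV 4.12 (cv2) and the standard library are available. Lean on these libraries where they do the work, as an engineer would, in place of code of your own. Each camera call takes 0.05 s, during which the arm holds its last target.

TASK

Slide the white drawing board head first into the screw press, fully home against its back stop, and let go of it. Then wind the red handwheel clockwise until you feel it come up hard against its stop, and back it off a quarter turn so the screw is not left jammed. Leave the board clamped where it is and do not disturb the gourd, the spool or the bottle standing around the press.

Things in the scene. Friction and masses are not known exactly. Their poses are not given: they have to be found in the camera images.
- press: Grey portal screw press bolted to the desk, 144 mm wide (its x), 84 mm deep (its y), bridge top 93 mm high (60 mm deep). Origin: on the desk, midway between the cheeks, under the screw; z up. The board goes in from its +y side, travelling along its -y, flat on the desk. A platen with a sprung rubber pad 88 x 76 mm hangs in it; at the start the pad is at least 8 mm clear of the board's top.
- slot_mouth (a point): Middle of the slot's mouth at desk level, 42 mm from the press origin along its +y. The slot is 120 mm wide between the cheeks (inner faces at press x = +-60 mm, y from -42 to 42 mm). Guides 30 mm high flare out from the mouth to about x = +-79 mm at y = 76 mm.
- back_stop (a point): Middle of the face of the aluminium back stop bar at desk level, 50 mm from the press origin along its -y. The bar is 18 mm high and fills the slot's width. The head of the board must touch it.
- wheel_hub (a point): Centre of the flat red handwheel, 135 mm above the desk, straight above the press origin; it does not rise or fall. Outer diameter 164 mm, round rim 14 mm thick (centre line radius 75 mm), hub 32 mm in diameter to 12 mm above this point, three round spokes 12 mm thick 120 degrees apart, one yellow. Three open windows between them, radius 16 to 68 mm.
- yellow_spoke (a point): Point on the yellow spoke, 45 mm out from the wheel's axis, 135 mm above the desk; turns with the wheel. Closed fingers fit into a window beside it and can push a spoke round (about 3 N, the wheel stays where it is left). Under the wheel are the bridge (top at 93 mm) and a bearing of radius 20 mm, top at 107 mm.
- handwheel (a joint): Turn of the handwheel in rad; grows clockwise seen from above, which lowers the pad 10 mm a turn. It starts 1.5 to 2.3 turns short of the hard stop at its lower end. The stop's reading is not given: there the wheel simply will not go further.
- board: White board 110 mm wide (its x), 210 mm long (its y), 12 mm thick, 0.3 to 0.6 kg, loose on the desk, blue drawing near its head. Origin: centre of its underside. The head is its -y end and goes in first; an orange rib stands at the tail (+y). Home in the press: axes parallel to the press's, origin at press x = 0, y = +55 mm, head at the back stop; 5 mm play each side.
- rib (a point): Middle of the orange rib on the board, 83 mm from the board's origin towards the tail (+y), 35 mm above the desk. The rib is 14 mm thick (board x), 36 mm long (board y), from 12 to 48 mm above the desk.
- gourd: Small green gourd, 72 mm in diameter, 70 mm high with its stalk, stands at one side of the way into the press. Origin: centre of its underside. Leave alone.
- spool: Blue filament spool with black flanges, 72 mm in diameter, 50 mm high, stands on the other side of the way in. Origin: centre of its underside. Leave alone.
- bottle: White bottle with orange cap, 56 mm in diameter, 170 mm high, stands behind the press's back stop. Origin: centre of its underside. Leave alone.
Not all that is in view belongs to the job. There is more than one size of the board; the job needs the larger.

How it is judged:
By the outcome, as a careful person would: the job done as asked, in the order asked, and still so for the second after the job is handed in, with the robot touching nothing.
It also fails if it takes over 72 s, if anything falls off the work surface, if the arm or the gripper's body presses on something with over 40 N, if the wrist force passes 120 N, or if a joint passes its speed limit or range.

## Working session

There is one attempt and no reset: what is moved stays moved. The work goes in short steps, Python scripts to look and compute and a tool call to move; the robot and the scene stay as the last step left them, time stands still between calls to the robot, and variables do not carry over. Pictures are saved under pics/ and viewed, and the job is handed in when it is done.

Besides the shell and the picture viewer there is one more tool, called after "Request:" by a JSON object that holds its "name" and its "arguments". drive_tool: Moves the arm, as the interface text tells. Its arguments: {"type":"object","properties":{"motion":{"type":"string"},"grip_force":{"type":"number"}},"required":["motion"]}

```bash
mkdir -p pics; cat > h.py <<'E'
import numpy as np, cv2
from cell import read_state, read_camera, hand_in, boxes_of
from scipy.spatial.transform import Rotation as R
def save(c,n): cv2.imwrite('pics/'+n,cv2.cvtColor(c['img'],cv2.COLOR_RGB2BGR))
E
python3 - <<'E'
from h import *
s=read_state(); print({k:np.round(v,3).tolist() for k,v in s.items()})
for n in ['scene','top','wrist']:
    c=read_camera(n); save(c,n+'0.png'); print(n,{k:(np.round(v,4).tolist() if not isinstance(v,str) else v) for k,v in c.items() if k not in('img','range_z')})
    if n!='wrist':
        for t in ['press','board','rib','gourd','spool','bottle','wheel_hub','yellow_spoke']:
            try: print(t,[(np.round(b['location'],3).tolist(),round(b['score'],2)) for b in boxes_of(n,t)])
            except Exception as e: print(t,e)
print(read_state()['t'])
E
```

```text
{'t': 0.0, 'joints': [1.392, 0.502, -0.427, 1.551, 0.221, 1.138, -0.21], 'dq': [-0.0, 0.0, 0.0, 0.0, 0.0, -0.001, 0.001], 'effort': [0.001, -56.951, -5.816, -28.094, 0.011, 0.012, 0.0], 'ee_pos': [0.278, -0.587, 0.23], 'orientation': [-1.571, 0.002, -1.129], 'force': [-0.291, 0.623, -0.887], 'ft_torque': [0.018, -0.032, -0.011], 'opening': 0.999}
scene {'vfov': 50.8524, 'cx': 324.5506, 'cy': 195.2695, 'position': [0.8968, -0.7012, 0.7354], 'attitude': [0.857, 0.0134, 0.5027]}
press [([-0.084, -0.095, -0.879], 0.73)]
board [([0.098, 0.167, -1.304], 0.77), ([-0.027, 0.04, -1.152], 0.57)]
rib [([0.096, 0.166, -1.302], 0.75)]
gourd [([-0.197, -0.036, -1.016], 0.58), ([-0.024, 0.04, -1.154], 0.58), ([-0.088, -0.051, -0.855], 0.55)]
spool [([0.074, -0.079, -0.96], 0.61), ([-0.084, -0.093, -0.874], 0.22)]
bottle [([-0.117, -0.193, -0.747], 0.93)]
wheel_hub [([-0.091, -0.052, -0.856], 0.59)]
yellow_spoke [([-0.09, -0.051, -0.852], 0.96)]
top {'vfov': 56.6986, 'cx': 322.7127, 'cy': 200.8872, 'position': [0.4554, -0.0346, 0.9289], 'attitude': [0.084, -0.0104, -1.584]}
press [([0.155, -0.018, -0.838], 0.67)]
board [([-0.111, -0.108, -0.907], 0.82), ([-0.351, -0.092, -0.915], 0.7), ([0.02, 0.092, -0.889], 0.59)]
rib [([-0.35, -0.087, -0.912], 0.74), ([0.153, -0.015, -0.792], 0.59)]
gourd [([0.091, -0.165, -0.862], 0.56)]
spool [([0.021, 0.09, -0.888], 0.55), ([0.159, -0.006, -0.793], 0.16)]
bottle [([0.312, 0.039, -0.828], 0.86)]
wheel_hub [([0.158, -0.01, -0.792], 0.59)]
yellow_spoke [([0.153, -0.017, -0.834], 0.66), ([0.156, -0.012, -0.79], 0.58)]
wrist {'vfov': 65.7065, 'cx': 319.7066, 'cy': 199.9994, 'T_tool_cam': [[1.0, -0.0002, 0.0006, 0.001], [0.0007, 0.3014, -0.9535, -0.1424], [0.0, 0.9535, 0.3014, 0.0779], [0.0, 0.0, 0.0, 1.0]]}
0.95
```

View pictures.

View pics/scene0.png

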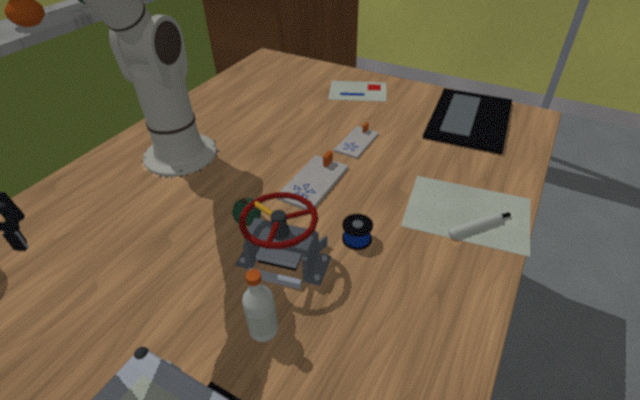

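View pics/top0.png

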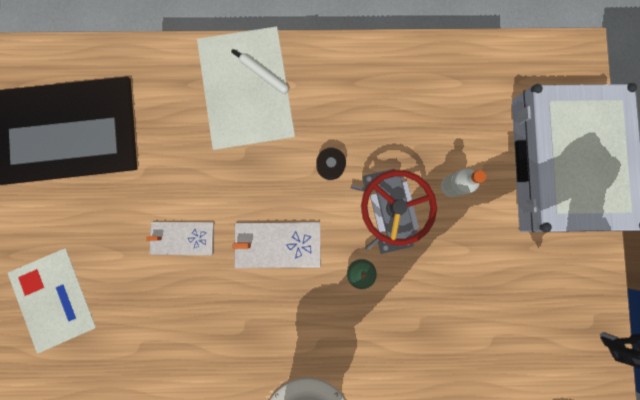

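View pics/wrist0.png

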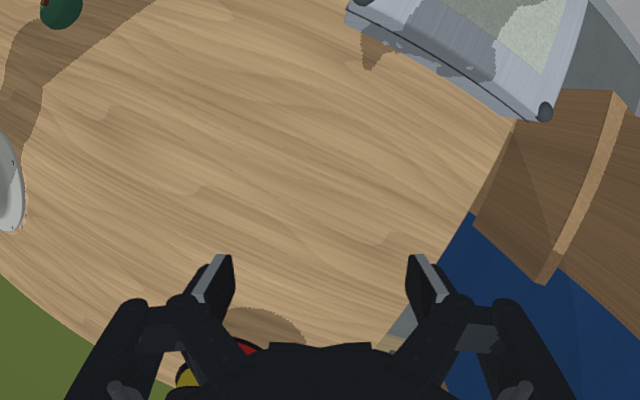

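```bash
cat >> h.py <<'E'
def cloud(c):
    f=200/np.tan(np.radians(c['vfov'])/2); v,u=np.mgrid[0:400,0:640]
    z=c['range_z'].astype(float)
    P=np.stack([(u-c['cx'])/f*z,-(v-c['cy'])/f*z,-z],-1)
    Rm=R.from_euler('xyz',c['attitude']).as_matrix()
    W=P@Rm.T+np.array(c['position']); W[z<=0]=np.nan
    return W
E
python3 - <<'E'
from h import *
import pickle
c=read_camera('top'); W=cloud(c)
pickle.dump((c,W),open('top.pkl','wb'))
s=read_camera('scene'); pickle.dump((s,cloud(s)),open('scene.pkl','wb'))
for p in [(278,245),(150,300),(450,100),(300,350),(398,208),(242,245),(331,160),(361,274)]: print(p,W[p[1],p[0]].round(4))
img=c['img'].astype(int)
m=(W[...,2]>0.006)&(W[...,2]<0.02)
sub=np.zeros_like(m); sub[215:275,228:328]=1; mb=m&sub
print(mb.sum()); xy=W[mb][:,:2]
r=cv2.minAreaRect((xy*1000).astype(np.float32)); print(r)
# rib
o=(img[...,0]>180)&(img[...,2]<80)&sub; print('rib',np.nanmedian(W[o],0), o.sum())
m2=o&(W[...,2]>.03); print(W[m2].mean(0), cv2.minAreaRect((W[m2][:,:2]*1000).astype(np.float32)))
# wheel rim
red=(img[...,0]>110)&(img[...,1]<60)&(img[...,2]<60); red[:, :350]=0; red[:,450:]=0; red[:160]=0;red[260:]=0
P=W[red]; P=P[(P[:,2]>.125)&(P[:,2]<.155)]
from scipy.optimize import least_squares
print(len(P),P.min(0),P.max(0))
f=lambda q:np.hypot(P[:,0]-q[0],P[:,1]-q[1])-q[2]
l=least_squares(f,[P[:,0].mean(),P[:,1].mean(),.075],loss='soft_l1',f_scale=.004); print(l.x)
hub=l.x[:2]
ye=(img[...,0]>180)&(img[...,1]>120)&(img[...,2]<90); ye[:,:350]=0;ye[:,450:]=0
Y=W[ye];print(len(Y),np.median(Y,0)); d=np.median(Y,0)[:2]-hub; print('spoke ang',np.degrees(np.arctan2(d[1],d[0])),np.hypot(*d))
# local crop upscale
crop=c['img'][130:300,310:500]; cv2.imwrite('pics/crop.png',cv2.cvtColor(cv2.resize(crop,None,fx=4,fy=3.5,interpolation=cv2.INTER_CUBIC),cv2.COLOR_RGB2BGR))
s0=s['img'][170:320,200:400]; cv2.imwrite('pics/crops.png',cv2.cvtColor(cv2.resize(s0,None,fx=4,fy=4,interpolation=cv2.INTER_CUBIC),cv2.COLOR_RGB2BGR))
E
```

```text
(278, 245) [0.4251 0.066  0.0118]
(150, 300) [0.2954 0.3799 0.0017]
(450, 100) [ 0.7899 -0.3766  0.0027]
(300, 350) [ 0.1702  0.0147 -0.0003]
(398, 208) [ 0.5037 -0.202   0.1514]
(242, 245) [0.4275 0.1461 0.0509]
(331, 160) [ 0.6274 -0.0659  0.0509]
(361, 274) [ 0.3581 -0.1303  0.0669]
3727
((431.1299743652344, 69.36241149902344), (117.8841781616211, 209.9446563720703), 0.3038296699523926)
rib [0.42540445 0.15337534 0.04939708] 62
[0.42611882 0.15262289 0.04931112] ((425.7825012207031, 151.3583221435547), (33.242897033691406, 11.664299964904785), 87.10469818115234)
1128 [ 0.42772764 -0.28628296  0.13469301] [ 0.58429382 -0.12702371  0.14694965]
[ 0.50451601 -0.20535993  0.07290015]
100 [nan nan nan]
spoke ang nan nan
```

View pics/crop.png

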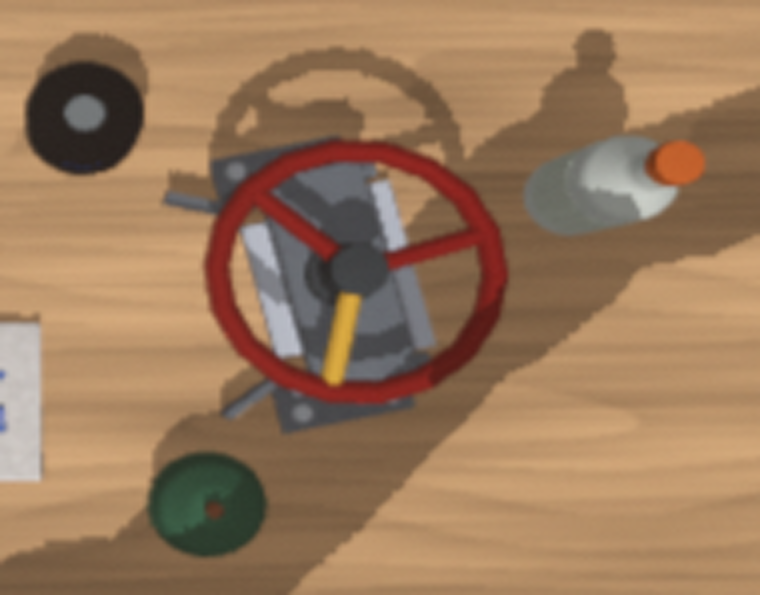

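View pics/crops.png

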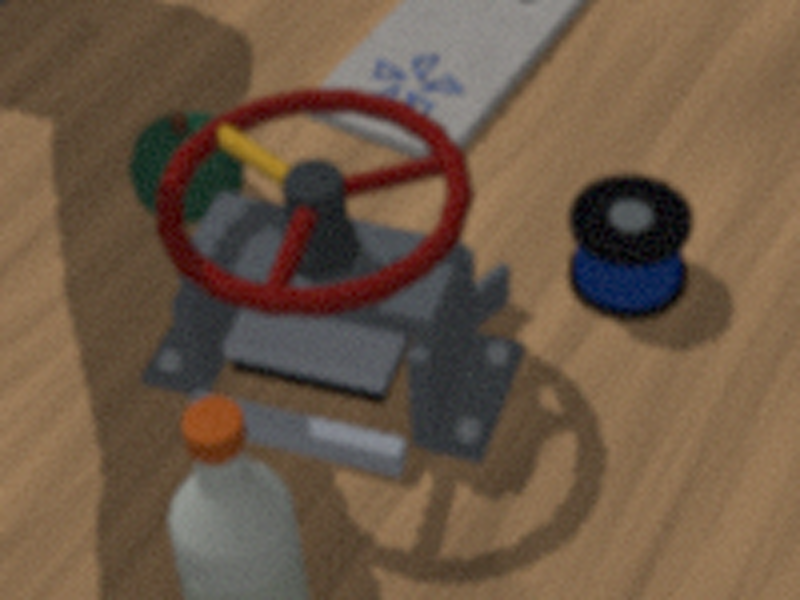

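```bash
python3 - <<'E'
from h import *
import pickle
c,W=pickle.load(open('top.pkl','rb')); s,S=pickle.load(open('scene.pkl','rb'))
img=c['img'].astype(int)
sub=np.zeros(W.shape[:2],bool); sub[215:275,228:328]=1
wh=(img.min(-1)>120)&(img.max(-1)-img.min(-1)<40)&sub
wh=cv2.morphologyEx(wh.astype(np.uint8),cv2.MORPH_CLOSE,np.ones((7,7)))
wh=cv2.morphologyEx(wh,cv2.MORPH_OPEN,np.ones((5,5)))>0
wh&=(W[...,2]>.004)&(W[...,2]<.02)
print('board',cv2.minAreaRect((W[wh][:,:2]*1000).astype(np.float32)),W[wh].mean(0))
# pixel-based corners projected at z=.012
r=cv2.minAreaRect(np.argwhere(wh)[:,::-1].astype(np.float32)); print(r)
o=(img[...,0]>150)&(img[...,2]<80)&(img[...,1]<130)&sub
sc=s['img'].astype(int)
for nm,A,I in(('top',W,img),('scene',S,sc)):
    d=np.hypot(A[...,0]-.5045,A[...,1]+.205)
    # hub
    hb=(d<.03)&(A[...,2]>.14)&(A[...,2]<.16); print(nm,'hub',np.median(A[hb],0),hb.sum())
    red=(I[...,0]>90)&(I[...,1]<70)&(I[...,2]<70)&(d<.11)&(A[...,2]>.12)&(A[...,2]<.155)
    ye=(I[...,0]>170)&(I[...,1]>110)&(I[...,2]<110)&(d<.11)&(A[...,2]>.12)&(A[...,2]<.155)
    P=A[red]
    from scipy.optimize import least_squares
    k=np.hypot(P[:,0]-.5045,P[:,1]+.205)>.06; P=P[k]
    l=least_squares(lambda q:np.hypot(P[:,0]-q[0],P[:,1]-q[1])-.075,[.5045,-.205],loss='soft_l1',f_scale=.003); print('hub fit',l.x,len(P))
    Y=A[ye]; print('yellow',np.median(Y,0),len(Y)); dd=np.median(Y,0)[:2]-l.x; print(np.degrees(np.arctan2(*dd[::-1])),np.hypot(*dd))
    br=(d<.12)&(abs(A[...,2]-.093)<.006); rr=cv2.minAreaRect((A[br][:,:2]*1000).astype(np.float32)); print('bridge',rr,br.sum())
    Q=A[br][:,:2]; print('pca',np.degrees(np.arctan2(*np.linalg.svd(Q-Q.mean(0),full_matrices=False)[2][0][::-1])),Q.mean(0))
    for q,p in (('gourd',(.358,-.13)),('spool',(.627,-.066))):
        b=(np.hypot(A[...,0]-p[0],A[...,1]-p[1])<.06)&(A[...,2]>.01); print(q,cv2.minEnclosingCircle((A[b][:,:2]*1000).astype(np.float32)),A[b][:,2].max())
E
```

```text
board ((426.12255859375, 68.08724975585938), (109.1717300415039, 207.21694946289062), 0.18068724870681763) [0.42637908 0.06586491 0.01299877]
((277.001220703125, 244.5725860595703), (44.49421310424805, 84.71479034423828), 89.0759506225586)
top hub [ 0.50817844 -0.20348998  0.14736524] 253
hub fit [ 0.5062585  -0.20520936] 1215
yellow [ 0.46504717 -0.19639524  0.14133797] 114
167.92768709713036 0.042143357284918956
bridge ((508.91473388671875, -205.35250854492188), (141.7362060546875, 60.29119110107422), 12.302794456481934) 1057
pca -168.3258239940511 [ 0.50949433 -0.20700485]
gourd ((367.1848449707031, -138.2381134033203), 47.58297348022461) 0.07422842116878436
spool ((623.8728637695312, -65.08248901367188), 36.261932373046875) 0.055462713457951285
scene hub [ 0.50948466 -0.20717468  0.14591261] 189
hub fit [ 0.50569469 -0.20713537] 558
yellow [ 0.46016115 -0.1966135   0.13940953] 1
166.98850608101614 0.04673343211133507
bridge ((507.21923828125, -206.15463256835938), (144.18870544433594, 60.83544158935547), 11.567471504211426) 801
pca 8.235706343854531 [ 0.50770403 -0.20751689]
gourd ((357.2568359375, -139.1002197265625), 34.62321472167969) 0.07107123317799668
spool ((621.811767578125, -65.97502136230469), 37.40862274169922) 0.053037680236911355
```

Request:
{"name": "drive_tool", "arguments": {"motion": "0 0 0 -0.12 0; 0 0 0 -0.12 0; 0 0 0 -0.12 0; 0 0 0 -0.12 0; 0 0 0 -0.12 0"}}

```text
t: 1.47
ee_pos: [0.2779, -0.5876, 0.2314]
orientation: [-1.571, -0.0, -0.523]
force: [-0.1, 0.3, -0.6]
opening: 1.0
```

Request:
{"name": "drive_tool", "arguments": {"motion": "0 0 0 -0.12 0; 0 0 0 -0.12 0; 0 0 0 -0.12 0; 0 0 0 -0.12 0; 0 0 0 -0.05 0"}}

```text
t: 1.88
ee_pos: [0.2778, -0.5877, 0.2313]
orientation: [-1.571, -0.0, 0.007]
force: [-0.2, -0.2, -0.4]
opening: 0.997
```

Request:
{"name": "drive_tool", "arguments": {"motion": "0.7 0 3.5 0 0; 0.7 0 3.5 0 0; 0.7 0 3.5 0 0; 0.7 0 3.5 0 0; 0.7 0 3.5 0 0"}}

```text
t: 2.3
ee_pos: [0.3128, -0.411, 0.2313]
orientation: [-1.571, -0.0, 0.001]
force: [0.6, 0.8, 0.3]
opening: 1.001
```

Request:
{"name": "drive_tool", "arguments": {"motion": "0.7 0 3.5 0 0; 0.7 0 3.5 0 0; 0.7 0 3.5 0 0; 0.7 0 3.5 0 0; 0.7 0 3.5 0 0"}}

```text
t: 2.72
ee_pos: [0.3477, -0.2359, 0.2315]
orientation: [-1.572, -0.0, 0.001]
force: [0.9, 0.8, -0.4]
opening: 1.003
```

Request:
{"name": "drive_tool", "arguments": {"motion": "0.7 0 3.5 0 0; 0.7 0 3.5 0 0; 0.7 0 3.5 0 0; 0.7 0 3.5 0 0; 0.7 0 3.5 0 0"}}

```text
t: 3.13
ee_pos: [0.3825, -0.061, 0.2316]
orientation: [-1.573, -0.001, 0.001]
force: [0.6, -0.3, -0.0]
opening: 1.007
```

Request:
{"name": "drive_tool", "arguments": {"motion": "0.7 0 3.5 0 0; 0.7 0 3.5 0 0; 0.7 0 3.5 0 0; 0.7 0 3.5 0 0; 0.7 0 3.5 0 0"}}

```text
t: 3.55
ee_pos: [0.4176, 0.1139, 0.2316]
orientation: [-1.572, -0.001, -0.0]
force: [-0.1, -0.3, -0.0]
opening: 0.999
```

Request:
{"name": "drive_tool", "arguments": {"motion": "0.4 1 2 0 0; 0.4 2 1.8 0 0; 0 3 0 0 0; 0 3 0 0 0; 0 3 0 0 0"}}

```text
t: 3.97
ee_pos: [0.4254, 0.1514, 0.1102]
orientation: [-1.57, -0.001, 0.002]
force: [0.9, -1.3, 1.1]
opening: 0.997
```

```bash
python3 - <<'E'
from h import *
c=read_camera('wrist'); save(c,'w1.png')
st=read_state(); print(st['ee_pos'])
T=np.array(c['T_tool_cam']); Rm=R.from_euler('xyz',st['orientation']).as_matrix()
f=200/np.tan(np.radians(c['vfov'])/2)
for t in ['rib','board']:
    for b in boxes_of('wrist',t):
        p=Rm@((T@np.r_[b['location'],1])[:3])+st['ee_pos']; print(t,b['score'],p.round(4))
v,u=np.mgrid[0:400,0:640]; dx=u-c['cx'];dy=v-c['cy'];r=np.hypot(dx,dy)+1e-9;th=r/f
z=c['range_z'].astype(float); k=np.tan(th)*z/r
P=np.stack([dx*k,-dy*k,-z],-1); W=(P@T[:3,:3].T+T[:3,3])@Rm.T+st['ee_pos']
I=c['img'].astype(int); o=(I[...,0]>150)&(I[...,1]<140)&(I[...,2]<90)&(z>0)&(W[...,2]>.03)&(W[...,2]<.06)
print(o.sum(),W[o].min(0),W[o].max(0),cv2.minAreaRect((W[o&(W[...,2]>.044)][:,:2]*1000).astype(np.float32)))
b=(W[...,2]>.006)&(W[...,2]<.018)&(I.min(-1)>110)&(np.hypot(W[...,0]-.426,W[...,1]-.07)<.15);print(cv2.minAreaRect((W[b][:,:2]*1000).astype(np.float32)))
E
```

```text
[0.4219763  0.14942295 0.10561447]
rib 0.92 [0.4239 0.1044 0.0089]
rib 0.87 [ 0.4439  0.2708 -0.0009]
board 0.84 [0.4234 0.0987 0.0069]
board 0.83 [0.443  0.2656 0.0005]
601 [0.41696856 0.13202968 0.04082098] [0.42905937 0.1658139  0.04466523] ((423.174072265625, 148.73165893554688), (10.971966743469238, 31.763383865356445), 1.5359394550323486)
((422.57757568359375, 79.65289306640625), (182.45030212402344, 109.64561462402344), 89.68378448486328)
```

View pics/w1.png

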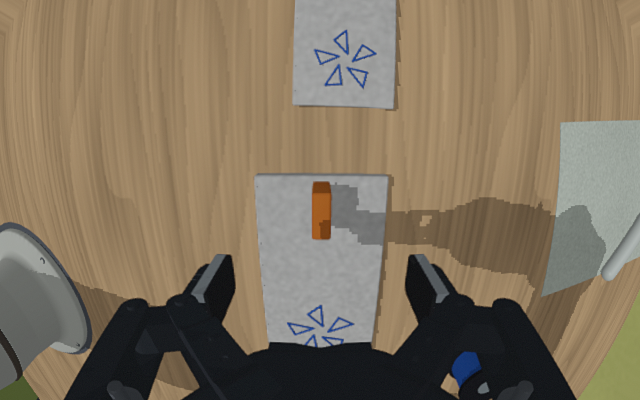

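```bash
python3 - <<'E'
from h import *
for i in range(2):
    st=read_state(); print(st['t'],st['ee_pos'],st['orientation'],st['joints'],st['dq'])
    read_camera('wrist')
E
```

```text
4.1167 [0.42346247 0.1505094  0.11020581] [-1.57118226  0.00440027  0.00229974] [ 0.42167341  0.47733157 -0.98002121  2.12295884  0.54585287  0.8209364
 -0.89423931] [ 0.03212636 -0.05246612 -0.04889479 -0.04490511 -0.02355173  0.01163979
  0.01862071]
4.1667 [0.42496305 0.15109922 0.11174689] [-1.57039283e+00  1.02210860e-03  1.96020879e-03] [ 0.4229929   0.47513086 -0.98195275  2.12112712  0.54527945  0.82117637
 -0.89388928] [ 0.02283298 -0.03566398 -0.02773965 -0.02615214 -0.00126251 -0.00056462
  0.00191889]
```

Request:
{"name": "drive_tool", "arguments": {"motion": "0 2 0 0 0; 0 2.5 0 0 0; 0 2.5 0 0 0; 0 1.5 0 0 0; 0 0.8 0 0 0", "grip_force": 60}}

```text
t: 4.63
ee_pos: [0.4265, 0.1503, 0.0188]
orientation: [-1.571, -0.002, -0.0]
force: [-0.3, -1.2, 0.1]
opening: 1.001
```

Request:
{"name": "drive_tool", "arguments": {"motion": "0 0 0 0 120; 0 0 0 0 255; 0 0 0 0 255; 0 0 0 0 255; 0 0 0 0 255"}}

```text
t: 5.05
ee_pos: [0.4261, 0.1507, 0.0193]
orientation: [-1.571, -0.002, 0.001]
force: [0.1, -0.3, -0.4]
opening: 0.3
```

Request:
{"name": "drive_tool", "arguments": {"motion": "0 0 0 0 255; 0 0 0 0 255; 0 0 0 0 255; 0 0 0 0 255; 0 0 0 0 255"}}

```text
t: 5.47
ee_pos: [0.4259, 0.1507, 0.0191]
orientation: [-1.571, -0.001, 0.001]
force: [0.2, -1.3, 7.8]
opening: 0.157
```

Request:
{"name": "drive_tool", "arguments": {"motion": "0.25 0 -0.8 -0.03 255; 0.25 0 -1.2 -0.045 255; 0.25 0 -1.7 -0.055 255; 0.25 0 -1.6 -0.05 255; 0.15 0 -0.95 -0.03 255"}}

```text
t: 5.88
ee_pos: [0.4428, 0.0898, 0.0192]
orientation: [-1.569, -0.002, 0.213]
force: [-2.6, 4.7, 6.5]
opening: 0.15
```

```bash
cat > m.py <<'E'
from h import *
c=read_camera('top'); W=cloud(c); I=c['img'].astype(int)
st=read_state(); print(st['t'],st['ee_pos'],st['orientation'],st['force'])
import sys; save(c,sys.argv[1])
O=np.array([.507,-.206]); a=np.radians(12); X=np.array([np.cos(a),np.sin(a)]);Y=np.array([-np.sin(a),np.cos(a)])
d=W[...,:2]-O; px=d@X; py=d@Y
# board surface visible, press frame
b=(W[...,2]>.005)&(W[...,2]<.019)&(I.min(-1)>70)&(I.max(-1)-I.min(-1)<45)&(abs(px)<.09)&(py>.05)&(py<.36)
b=cv2.morphologyEx(b.astype(np.uint8),cv2.MORPH_OPEN,np.ones((3,3)))>0
for lo in np.arange(.04,.34,.02):
    k=b&(py>lo)&(py<lo+.02)
    if k.sum()>20: print(round(lo+.01,2),k.sum(),np.percentile(px[k],[2,98]).round(4))
print('py',np.percentile(py[b],[.5,99.5]))
print('rib tcp in press',(st['ee_pos'][:2]-O)@X,(st['ee_pos'][:2]-O)@Y)
E
python3 m.py t1.png
```

```text
5.9333 [0.4434557  0.08823939 0.01915589] [-1.57041379 -0.00162016  0.2125508 ] [-1.1670694  -1.77661628  8.53000868]
0.11 72 [-0.0499  0.0515]
0.13 359 [-0.0528  0.0526]
0.15 321 [-0.0529  0.0527]
0.17 311 [-0.053   0.0524]
0.19 344 [-0.053   0.0516]
0.21 362 [-0.0527  0.0521]
0.23 367 [-0.0531  0.0522]
0.25 345 [-0.0507  0.0525]
0.27 215 [-0.0288  0.0526]
0.29 88 [0.0103 0.0538]
py [0.11659752 0.29272914]
rib tcp in press -0.0009798989363163455 0.30102115994666007
```

View pics/t1.png

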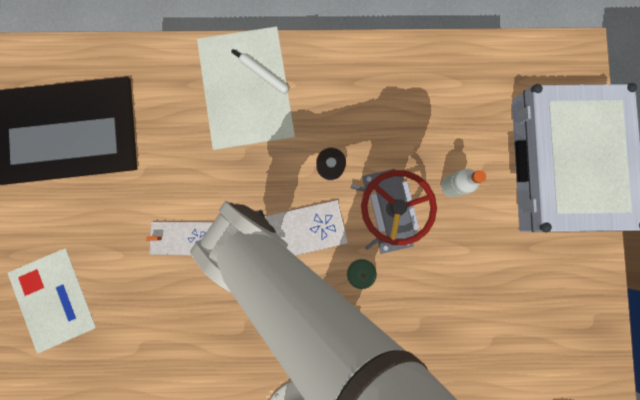

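```bash
python3 - <<'E'
from h import *
import pickle
O=np.array([.507,-.206]); a=np.radians(12); X=np.array([np.cos(a),np.sin(a)]);Y=np.array([-np.sin(a),np.cos(a)])
for n in ('top','scene'):
    c,W=pickle.load(open(n+'.pkl','rb')); d=W[...,:2]-O; px=d@X; py=d@Y; z=W[...,2]
    for sg in (-1,1):
        k=(z>.015)&(z<.036)&(sg*px>.05)&(sg*px<.09)&(py>.035)&(py<.09); print(n,'guide',sg,k.sum(), np.percentile(px[k],[3,50,97]).round(4) if k.any() else '',np.percentile(py[k],[50,97]).round(4) if k.any() else '')
    k=(abs(z-.018)<.005)&(abs(px)<.07)&(py<-.043)&(py>-.08); print('stop',k.sum(),np.percentile(py[k],[2,50,98]))
    if k.sum()>20: print(np.polyfit(px[k],py[k],1),np.percentile(px[k],[1,99]))
    k=(abs(z-.093)<.005)&(abs(px)<.08)&(abs(py)<.04)
    for sg in(-1,1):
        e=[]
        for lo in np.arange(-.07,.07,.01):
            q=k&(px>lo)&(px<lo+.01)
            if q.sum()>8: e.append((lo+.005,(py[q]*sg).max()*sg))
        e=np.array(e); print('bridge edge',sg,e.round(4).tolist())
    print('bridge px',np.percentile(px[k],[1,99]))
E
```

```text
top guide -1 54 [-0.078  -0.0691 -0.0608] [0.059  0.0754]
top guide 1 53 [0.0635 0.0711 0.0796] [0.0607 0.0759]
stop 233 [-0.06159298 -0.05522588 -0.0497977 ]
[ 0.003237   -0.05528749] [-0.05709831  0.06013197]
bridge edge -1 [[-0.065, -0.0299], [-0.055, -0.0294], [-0.045, -0.0302], [-0.035, -0.0299], [-0.025, -0.0296], [-0.015, -0.0292], [-0.005, -0.0293], [0.005, 0.0189], [0.015, -0.0294], [0.025, -0.0298], [0.035, -0.0294], [0.045, -0.0293], [0.055, -0.0294], [0.065, -0.0289], [0.075, -0.0237]]
bridge edge 1 [[-0.065, 0.0119], [-0.055, 0.0298], [-0.045, 0.0299], [-0.035, 0.0298], [-0.025, 0.0299], [-0.015, 0.0295], [-0.005, 0.0299], [0.005, 0.0304], [0.015, 0.0299], [0.025, 0.0298], [0.035, 0.0302], [0.045, 0.0297], [0.055, 0.0214], [0.065, 0.0235], [0.075, 0.0096]]
bridge px [-0.06667113  0.07027887]
scene guide -1 0  
scene guide 1 63 [0.0683 0.0732 0.0791] [0.0613 0.0744]
stop 254 [-0.06304239 -0.05658969 -0.04961855]
[-0.02183512 -0.05615694] [-0.05969971  0.05905197]
bridge edge -1 [[-0.065, -0.0179], [-0.055, -0.0234], [-0.045, -0.0265], [-0.035, -0.0277], [-0.025, -0.0286], [-0.005, -0.0253], [0.005, -0.0245], [0.015, -0.0204], [0.025, -0.0171], [0.035, -0.0309], [0.045, -0.0304], [0.055, -0.0307], [0.065, -0.0308], [0.075, -0.0304]]
bridge edge 1 [[-0.065, 0.0274], [-0.055, 0.0283], [-0.045, 0.0306], [-0.035, 0.0287], [-0.025, 0.0177], [-0.005, -0.0178], [0.005, -0.017], [0.015, 0.03], [0.025, 0.0293], [0.035, 0.0296], [0.045, 0.0299], [0.055, -0.0041], [0.065, 0.0297], [0.075, 0.0281]]
bridge px [-0.06965616  0.07116546]
```

Request:
{"name": "drive_tool", "arguments": {"motion": "0.1 0 -1 0 255; 0 0 -1.6 0 255; 0 0 -1.6 0 255; 0 0 -1.6 0 255; 0 0 -1.2 0 255"}}

```text
t: 6.35
ee_pos: [0.459, 0.0215, 0.0192]
orientation: [-1.57, -0.003, 0.212]
force: [-1.9, 4.6, 6.5]
opening: 0.156
```

Request:
{"name": "drive_tool", "arguments": {"motion": "0 0 -1.2 0 255; 0 0 -1.6 0 255; 0 0 -1.6 0 255; 0 0 -1.4 0 255; 0 0 -1 0 255"}}

```text
t: 6.77
ee_pos: [0.4731, -0.0452, 0.0192]
orientation: [-1.57, -0.002, 0.211]
force: [-1.0, 5.2, 6.8]
opening: 0.15
```

```bash
python3 m.py t2.png
```

```text
6.8167 [ 0.47360674 -0.04704523  0.01916568] [-1.57100306 -0.00220727  0.20928567] [-0.21715091 -0.23719865  6.65295898]
0.07 24 [0.0403 0.0561]
py [0.05520846 0.06889826]
rib tcp in press 0.0003850140852982971 0.1624240771546028
```

View pics/t2.png

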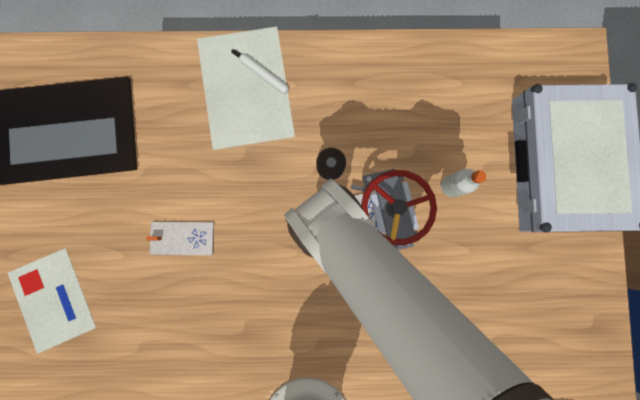

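Request:
{"name": "drive_tool", "arguments": {"motion": "0 0 -0.5 0 255; 0 0 -0.5 0 255; 0 0 -0.5 0 255; 0 0 -0.3 0 255; 0 0 -0.2 0 255"}}

```text
t: 7.23
ee_pos: [0.4771, -0.0637, 0.0191]
orientation: [-1.569, -0.002, 0.212]
force: [-0.6, 5.5, 6.8]
opening: 0.152
```

Request:
{"name": "drive_tool", "arguments": {"motion": "0 0 -0.1 0 255; 0 0 -0.1 0 255; 0 0 -0.1 0 255; 0 0 -0.1 0 255; 0 0 0 0 255"}}

```text
t: 7.65
ee_pos: [0.4779, -0.0673, 0.0192]
orientation: [-1.569, -0.002, 0.212]
force: [-1.2, 4.8, 7.2]
opening: 0.147
```

Request:
{"name": "drive_tool", "arguments": {"motion": "0 0 -0.1 0 255; 0 0 -0.1 0 255; 0 0 -0.1 0 255; 0 0 0 0 255; 0 0 0 0 255"}}

```text
t: 8.07
ee_pos: [0.4785, -0.0703, 0.0192]
orientation: [-1.57, -0.002, 0.213]
force: [-0.8, 3.5, 6.5]
opening: 0.154
```

Request:
{"name": "drive_tool", "arguments": {"motion": "0 0 -0.1 0 255; 0 0 -0.1 0 255; 0 0 0 0 255; 0 0 0 0 255; 0 0 0 0 255"}}

```text
t: 8.48
ee_pos: [0.4789, -0.0721, 0.0192]
orientation: [-1.57, -0.002, 0.213]
force: [-1.2, 4.8, 7.4]
opening: 0.151
```

Request:
{"name": "drive_tool", "arguments": {"motion": "0 0 -0.1 0 255; 0 0 -0.1 0 255; 0 0 0 0 255; 0 0 0 0 255; 0 0 0 0 255"}}

```text
t: 8.9
ee_pos: [0.4789, -0.0722, 0.0192]
orientation: [-1.567, -0.002, 0.214]
force: [-1.2, 8.3, 9.2]
opening: 0.151
```

Request:
{"name": "drive_tool", "arguments": {"motion": "0 0 -0.1 0 255; 0 0 -0.1 0 255; 0 0 0 0 255; 0 0 0 0 255; 0 0 0 0 255"}}

```text
t: 9.32
ee_pos: [0.4789, -0.0722, 0.0192]
orientation: [-1.565, -0.002, 0.215]
force: [-3.9, 13.8, 9.9]
opening: 0.151
```

Request:
{"name": "drive_tool", "arguments": {"motion": "0 0 0.2 0 200; 0 0 0 0 150; 0 0 0 0 80; 0 0 0 0 0; 0 0 0 0 0"}}

```text
t: 9.73
ee_pos: [0.4785, -0.0766, 0.0182]
orientation: [-1.571, 0.0, 0.21]
force: [0.1, -0.3, 0.5]
opening: 0.775
```

Request:
{"name": "drive_tool", "arguments": {"motion": "0 0 0 0 0; 0 0 0 0 0; 0 -1 0 0 0; 0 -2 0 0 0; 0 -3 0.5 0 0"}}

```text
t: 10.15
ee_pos: [0.4758, -0.0714, 0.0778]
orientation: [-1.569, 0.004, 0.21]
force: [1.2, -0.4, 0.5]
opening: 0.999
```

Request:
{"name": "drive_tool", "arguments": {"motion": "0 -3 1 0 0; 0 -4 1 0 0; 0 -4 0 0 0; 0 -3 0 0 0; 0 -1 0 0 0"}}

```text
t: 10.57
ee_pos: [0.4756, -0.0504, 0.2332]
orientation: [-1.574, -0.006, 0.213]
force: [1.0, 0.2, 0.1]
opening: 1.006
```

```bash
python3 - <<'E'
from h import *
import pickle
st=read_state();print(st['t'],st['ee_pos'],st['orientation'])
c=read_camera('scene'); save(c,'s3.png'); S=cloud(c); pickle.dump((c,S),open('scene2.pkl','wb'))
cv2.imwrite('pics/s3c.png',cv2.cvtColor(cv2.resize(c['img'][150:320,200:400],None,fx=4,fy=3.5,interpolation=cv2.INTER_CUBIC),cv2.COLOR_RGB2BGR))
c=read_camera('wrist'); save(c,'w3.png')
E
```

```text
10.5667 [ 0.47557944 -0.0503754   0.23316335] [-1.57419548 -0.00568185  0.21263043]
```

View pics/s3c.png

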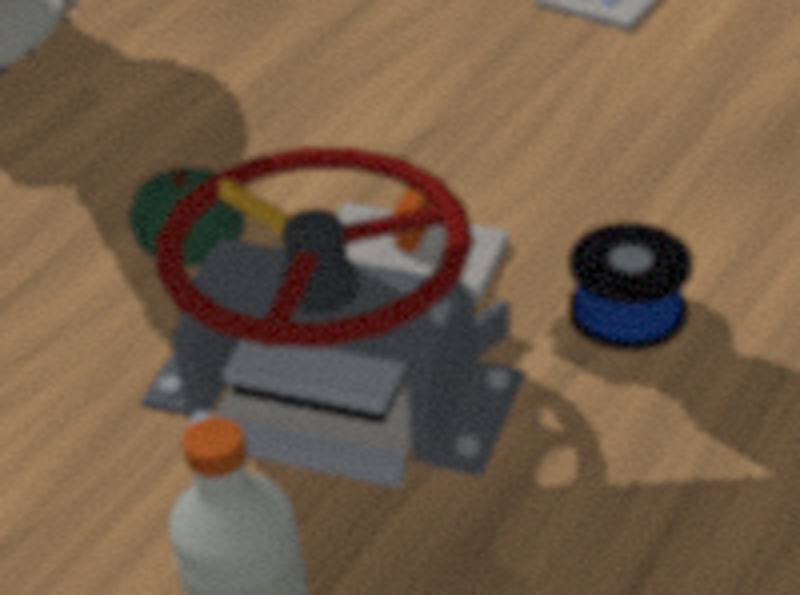

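View pics/w3.png

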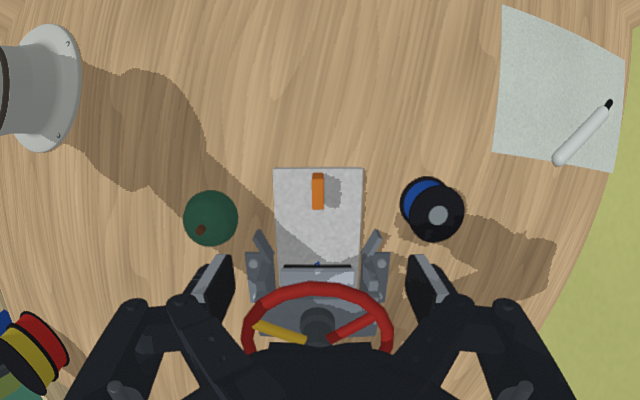

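```bash
python3 - <<'E'
from h import *
import pickle
O=np.array([.507,-.206])+0.001*np.array([np.cos(.21),np.sin(.21)]); a=np.radians(12); X=np.array([np.cos(a),np.sin(a)]);Y=np.array([-np.sin(a),np.cos(a)])
c,W=pickle.load(open('scene2.pkl','rb')); I=c['img'].astype(int); d=W[...,:2]-O; px=d@X; py=d@Y; z=W[...,2]
k=(abs(z-.012)<.006)&(abs(px)<.08)&(py>.07)&(py<.2)&(I.max(-1)-I.min(-1)<50)&(I.min(-1)>60)
print(k.sum(),np.percentile(py[k],[95,99,100]),np.percentile(px[k],[1,99]))
for lo in np.arange(-.07,-.02,.005):
    q=(py>lo)&(py<lo+.005)&(abs(px)<.04)&(z<.03); print(round(lo,3),q.sum(),np.median(z[q]).round(4) if q.any() else '', np.median(I[q],0) if q.any() else '')
T,_=0,0
E
```

```text
377 [0.15595147 0.15908585 0.16248298] [-0.05275974  0.054493  ]
-0.07 57 -0.0007 [102.  81.  58.]
-0.065 201 0.0068 [96. 95. 99.]
-0.06 73 0.0174 [ 93.  95. 100.]
-0.055 64 0.0177 [93. 96. 99.]
-0.05 15 0.0157 [ 97.  98. 100.]
-0.045 60 0.0114 [100.5  99.   99. ]
-0.04 111 0.0123 [100.  97.  95.]
-0.035 66 0.0117 [103. 101.  98.]
-0.03 42 0.0117 [93.  91.5 89.5]
-0.025 2 0.0095 [84.5 82.5 81. ]
```

Request:
{"name": "drive_tool", "arguments": {"motion": "-0.1 0 -2 0 120; -0.1 0 -3.2 0 255; -0.1 0 -3.2 0 255; -0.1 0 -2 0 255; -0.1 0 -1 0 255"}}

```text
t: 11.08
ee_pos: [0.4911, -0.1673, 0.2263]
orientation: [-1.569, 0.003, 0.207]
force: [-0.1, 0.6, 0.4]
opening: 0.305
```

Request:
{"name": "drive_tool", "arguments": {"motion": "0 0 0 0 255; 0 0 0 0 255; 0 0 0 0 255; 0 0 0 0 255; 0 0 0 0 255"}}

```text
t: 11.5
ee_pos: [0.4922, -0.1622, 0.2284]
orientation: [-1.571, 0.0, 0.214]
force: [-0.2, -0.3, -0.1]
opening: 0.001
```

```bash
python3 - <<'E'
from h import *
st=read_state();print(st['t'],st['ee_pos'],st['orientation'],st['opening'],st['joints'])
c=read_camera('wrist'); save(c,'w4.png')
c=read_camera('scene'); save(c,'s4.png')
E
```

```text
11.5 [ 0.4922066  -0.16223949  0.22840827] [-1.57089690e+00  5.54784770e-06  2.13622277e-01] 0.0005701207488730496 [ 1.15696467  0.4518797  -1.12137419  1.86769978  0.4546863   1.11006729
  0.07794046]
```

View pics/w4.png

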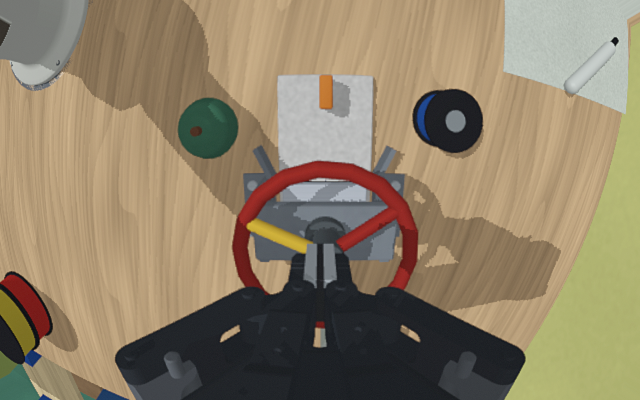

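View pics/s4.png

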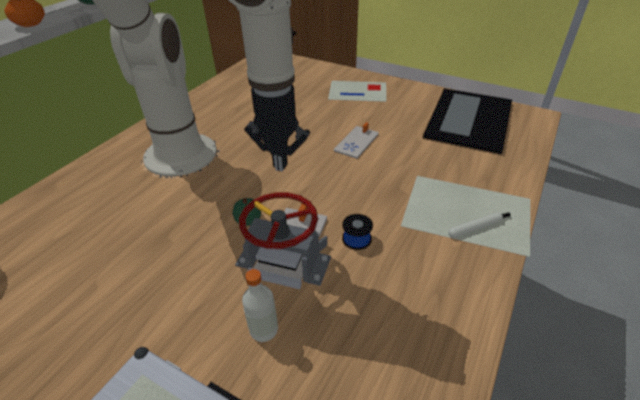

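Request:
{"name": "drive_tool", "arguments": {"motion": "0.1 2 0 0 255; 0 3 0 0 255; 0 3 0 0 255; 0 2 0 0 255; 0 1 0 0 255"}}

```text
t: 12.02
ee_pos: [0.4915, -0.163, 0.1158]
orientation: [-1.569, 0.003, 0.212]
force: [-0.2, 0.4, 0.5]
opening: -0.002
```

Request:
{"name": "drive_tool", "arguments": {"motion": "0 0 0 0 255; 0 0 0 0 255; 0 0 0 0 255; 0 0 0 0 255; 0 0 0 0 255"}}

```text
t: 12.43
ee_pos: [0.4941, -0.1639, 0.1196]
orientation: [-1.572, -0.002, 0.211]
force: [0.0, 0.4, 0.9]
opening: -0.005
```

```bash
cat > w.py <<'E'
from h import *
import sys
H=np.array([.507,-.2055]); yaw=.2125
x=lambda a,r:H+r*np.array([np.cos(a),np.sin(a)])
c,s=np.cos(yaw),np.sin(yaw)
def rows(a0,da,n,r=.045,p0=None):
    p=x(np.radians(a0),r) if p0 is None else np.array(p0)
    out=[]
    for i in range(1,n+1):
        q=x(np.radians(a0-da*i),r); d=(q-p)*100; p=q
        out.append((round(c*d[0]+s*d[1],2),round(-s*d[0]+c*d[1],2)))
    return out
def show(L):
    for i in range(0,len(L),5): print('; '.join(f'{a:g} 0 {b:g} 0 255' for a,b in L[i:i+5]))
E
python3 - <<'E'
from w import *
st=read_state();print(st['t'],st['ee_pos'],st['orientation'],st['force'])
d=st['ee_pos'][:2]-H; print(np.degrees(np.arctan2(d[1],d[0])),np.hypot(*d))
print(rows(107.5,15,48))
E
```

```text
12.4333 [ 0.49410777 -0.16393454  0.1195722 ] [-1.57227741 -0.00174049  0.21077393] [0.03230704 0.44183984 0.86367886]
107.23216228504634 0.043518923049713824
[(np.float64(1.17), np.float64(-0.04)), (np.float64(1.12), np.float64(-0.35)), (np.float64(0.99), np.float64(-0.63)), (np.float64(0.8), np.float64(-0.86)), (np.float64(0.55), np.float64(-1.04)), (np.float64(0.26), np.float64(-1.15)), (np.float64(-0.04), np.float64(-1.17)), (np.float64(-0.35), np.float64(-1.12)), (np.float64(-0.63), np.float64(-0.99)), (np.float64(-0.86), np.float64(-0.8)), (np.float64(-1.04), np.float64(-0.55)), (np.float64(-1.15), np.float64(-0.26)), (np.float64(-1.17), np.float64(0.04)), (np.float64(-1.12), np.float64(0.35)), (np.float64(-0.99), np.float64(0.63)), (np.float64(-0.8), np.float64(0.86)), (np.float64(-0.55), np.float64(1.04)), (np.float64(-0.26), np.float64(1.15)), (np.float64(0.04), np.float64(1.17)), (np.float64(0.35), np.float64(1.12)), (np.float64(0.63), np.float64(0.99)), (np.float64(0.86), np.float64(0.8)), (np.float64(1.04), np.float64(0.55)), (np.float64(1.15), np.float64(0.26)), (np.floa
[... 223 characters left out ...]
, (np.float64(-0.04), np.float64(-1.17)), (np.float64(-0.35), np.float64(-1.12)), (np.float64(-0.63), np.float64(-0.99)), (np.float64(-0.86), np.float64(-0.8)), (np.float64(-1.04), np.float64(-0.55)), (np.float64(-1.15), np.float64(-0.26)), (np.float64(-1.17), np.float64(0.04)), (np.float64(-1.12), np.float64(0.35)), (np.float64(-0.99), np.float64(0.63)), (np.float64(-0.8), np.float64(0.86)), (np.float64(-0.55), np.float64(1.04)), (np.float64(-0.26), np.float64(1.15)), (np.float64(0.04), np.float64(1.17)), (np.float64(0.35), np.float64(1.12)), (np.float64(0.63), np.float64(0.99)), (np.float64(0.86), np.float64(0.8)), (np.float64(1.04), np.float64(0.55)), (np.float64(1.15), np.float64(0.26))]
```

Request:
{"name": "drive_tool", "arguments": {"motion": "1.17 0 -0.04 0 255; 1.12 0 -0.35 0 255; 0.99 0 -0.63 0 255; 0.8 0 -0.86 0 255; 0.55 0 -1.04 0 255"}}

```text
t: 12.85
ee_pos: [0.5449, -0.181, 0.1182]
orientation: [-1.569, 0.001, 0.213]
force: [-3.4, 1.8, -0.5]
opening: 0.001
```

Request:
{"name": "drive_tool", "arguments": {"motion": "0.26 0 -1.15 0 255; -0.04 0 -1.17 0 255; -0.35 0 -1.12 0 255; -0.63 0 -0.99 0 255; -0.86 0 -0.8 0 255"}}

```text
t: 13.27
ee_pos: [0.5418, -0.2371, 0.119]
orientation: [-1.57, -0.004, 0.212]
force: [2.1, 3.7, 0.1]
opening: -0.001
```

```bash
python3 - <<'E'
from w import *
st=read_state();print(st['t'],st['ee_pos'],st['orientation'],st['force'])
d=st['ee_pos'][:2]-H; print(np.degrees(np.arctan2(d[1],d[0])),np.hypot(*d))
c=read_camera('scene'); cv2.imwrite('pics/s5.png',cv2.cvtColor(cv2.resize(c['img'][80:320,150:400],None,fx=3,fy=2.5,interpolation=cv2.INTER_CUBIC),cv2.COLOR_RGB2BGR))
E
```

```text
13.2667 [ 0.54178181 -0.23713368  0.11899024] [-1.57047741 -0.00407425  0.2115523 ] [2.10131137 3.65891099 0.1289652 ]
-42.28617580143161 0.047015569991654314
```

View pics/s5.png

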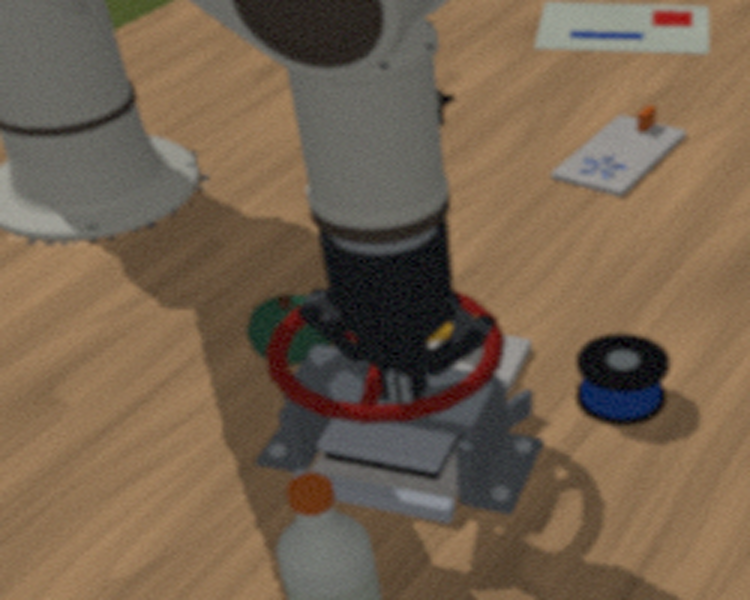

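Request:
{"name": "drive_tool", "arguments": {"motion": "-1.04 0 -0.55 0 255; -1.15 0 -0.26 0 255; -1.17 0 0.04 0 255; -1.12 0 0.35 0 255; -0.99 0 0.63 0 255"}}

```text
t: 13.73
ee_pos: [0.4859, -0.2486, 0.1189]
orientation: [-1.574, -0.002, 0.209]
force: [4.1, -1.1, -0.1]
opening: -0.003
```

Request:
{"name": "drive_tool", "arguments": {"motion": "-0.8 0 0.86 0 255; -0.55 0 1.04 0 255; -0.26 0 1.15 0 255; 0.04 0 1.17 0 255; 0.35 0 1.12 0 255"}}

```text
t: 14.15
ee_pos: [0.4616, -0.1988, 0.1187]
orientation: [-1.574, 0.001, 0.208]
force: [0.6, -5.1, 1.2]
opening: 0.001
```

Request:
{"name": "drive_tool", "arguments": {"motion": "0.63 0 0.99 0 255; 0.86 0 0.8 0 255; 1.04 0 0.55 0 255; 1.15 0 0.26 0 255; 1.17 0 -0.04 0 255"}}

```text
t: 14.57
ee_pos: [0.5022, -0.161, 0.1175]
orientation: [-1.571, 0.006, 0.212]
force: [-4.6, -1.0, -0.3]
opening: 0.004
```

Request:
{"name": "drive_tool", "arguments": {"motion": "1.12 0 -0.35 0 255; 0.99 0 -0.63 0 255; 0.8 0 -0.86 0 255; 0.55 0 -1.04 0 255; 0.26 0 -1.15 0 255"}}

```text
t: 14.98
ee_pos: [0.5496, -0.1911, 0.1178]
orientation: [-1.568, 0.001, 0.213]
force: [-2.0, 4.0, -0.0]
opening: -0.002
```

```bash
python3 - <<'E'
from w import *
st=read_state();print(st['t'],st['ee_pos'],st['orientation'],st['force'])
d=st['ee_pos'][:2]-H; print(np.degrees(np.arctan2(d[1],d[0])),np.hypot(*d))
E
```

```text
14.9833 [ 0.54962056 -0.19110299  0.11781584] [-1.56775866e+00  1.08198341e-03  2.13438016e-01] [-2.04687331  3.95349961 -0.03752446]
18.66470674922422 0.044986506869066016
```

Request:
{"name": "drive_tool", "arguments": {"motion": "-0.04 0 -1.17 0 255; -0.35 0 -1.12 0 255; -0.63 0 -0.99 0 255; -0.86 0 -0.8 0 255; -1.04 0 -0.55 0 255"}}

```text
t: 15.4
ee_pos: [0.5322, -0.2451, 0.1189]
orientation: [-1.571, -0.004, 0.211]
force: [3.7, 3.5, 0.6]
opening: 0.001
```

```bash
python3 - <<'E'
from w import *
# commanded sum so far = 525 deg -> angle 107.5-525
show(rows(107.5-525,6,50))
E
```

```text
-0.45 0 -0.14 0 255; -0.46 0 -0.09 0 255; -0.47 0 -0.04 0 255; -0.47 0 0.01 0 255; -0.47 0 0.05 0 255
-0.46 0 0.1 0 255; -0.45 0 0.15 0 255; -0.43 0 0.2 0 255; -0.41 0 0.24 0 255; -0.38 0 0.28 0 255
-0.35 0 0.32 0 255; -0.31 0 0.35 0 255; -0.27 0 0.38 0 255; -0.23 0 0.41 0 255; -0.19 0 0.43 0 255
-0.14 0 0.45 0 255; -0.09 0 0.46 0 255; -0.04 0 0.47 0 255; 0.01 0 0.47 0 255; 0.05 0 0.47 0 255
0.1 0 0.46 0 255; 0.15 0 0.45 0 255; 0.2 0 0.43 0 255; 0.24 0 0.41 0 255; 0.28 0 0.38 0 255
0.32 0 0.35 0 255; 0.35 0 0.31 0 255; 0.38 0 0.27 0 255; 0.41 0 0.23 0 255; 0.43 0 0.19 0 255
0.45 0 0.14 0 255; 0.46 0 0.09 0 255; 0.47 0 0.04 0 255; 0.47 0 -0.01 0 255; 0.47 0 -0.05 0 255
0.46 0 -0.1 0 255; 0.45 0 -0.15 0 255; 0.43 0 -0.2 0 255; 0.41 0 -0.24 0 255; 0.38 0 -0.28 0 255
0.35 0 -0.32 0 255; 0.31 0 -0.35 0 255; 0.27 0 -0.38 0 255; 0.23 0 -0.41 0 255; 0.19 0 -0.43 0 255
0.14 0 -0.45 0 255; 0.09 0 -0.46 0 255; 0.04 0 -0.47 0 255; -0.01 0 -0.47 0 255; -0.05 0 -0.47 0 255
```

Request:
{"name": "drive_tool", "arguments": {"motion": "-0.45 0 -0.14 0 255; -0.46 0 -0.09 0 255; -0.47 0 -0.04 0 255; -0.47 0 0.01 0 255; -0.47 0 0.05 0 255"}}

```text
t: 15.82
ee_pos: [0.5084, -0.2518, 0.1186]
orientation: [-1.572, -0.001, 0.211]
force: [3.4, 0.8, -1.1]
opening: 0.001
```

```bash
python3 - <<'E'
from w import *
show(rows(107.5-555,4,80))
E
```

```text
-0.31 0 0.06 0 255; -0.3 0 0.08 0 255; -0.3 0 0.11 0 255; -0.29 0 0.13 0 255; -0.28 0 0.15 0 255
-0.27 0 0.16 0 255; -0.26 0 0.18 0 255; -0.24 0 0.2 0 255; -0.23 0 0.22 0 255; -0.21 0 0.23 0 255
-0.19 0 0.25 0 255; -0.18 0 0.26 0 255; -0.16 0 0.27 0 255; -0.14 0 0.28 0 255; -0.12 0 0.29 0 255
-0.1 0 0.3 0 255; -0.08 0 0.3 0 255; -0.06 0 0.31 0 255; -0.03 0 0.31 0 255; -0.01 0 0.31 0 255
0.01 0 0.31 0 255; 0.03 0 0.31 0 255; 0.05 0 0.31 0 255; 0.07 0 0.31 0 255; 0.1 0 0.3 0 255
0.12 0 0.29 0 255; 0.14 0 0.28 0 255; 0.16 0 0.27 0 255; 0.17 0 0.26 0 255; 0.19 0 0.25 0 255
0.21 0 0.23 0 255; 0.22 0 0.22 0 255; 0.24 0 0.2 0 255; 0.25 0 0.19 0 255; 0.27 0 0.17 0 255
0.28 0 0.15 0 255; 0.29 0 0.13 0 255; 0.29 0 0.11 0 255; 0.3 0 0.09 0 255; 0.31 0 0.07 0 255
0.31 0 0.05 0 255; 0.31 0 0.02 0 255; 0.31 0 0 0 255; 0.31 0 -0.02 0 255; 0.31 0 -0.04 0 255
0.31 0 -0.06 0 255; 0.3 0 -0.08 0 255; 0.3 0 -0.11 0 255; 0.29 0 -0.13 0 255; 0.28 0 -0.15 0 255
0.27 0 -0.16 0 255; 0.26 0 -0.18 0 255; 0.24 0 -0.2 0 255; 0.23 0 -0.22 0 255; 0.21 0 -0.23 0 255
0.19 0 -0.25 0 255; 0.18 0 -0.26 0 255; 0.16 0 -0.27 0 255; 0.14 0 -0.28 0 255; 0.12 0 -0.29 0 255
0.1 0 -0.3 0 255; 0.08 0 -0.3 0 255; 0.06 0 -0.31 0 255; 0.03 0 -0.31 0 255; 0.01 0 -0.31 0 255
-0.01 0 -0.31 0 255; -0.03 0 -0.31 0 255; -0.05 0 -0.31 0 255; -0.07 0 -0.31 0 255; -0.1 0 -0.3 0 255
-0.12 0 -0.29 0 255; -0.14 0 -0.28 0 255; -0.16 0 -0.27 0 255; -0.17 0 -0.26 0 255; -0.19 0 -0.25 0 255
-0.21 0 -0.23 0 255; -0.22 0 -0.22 0 255; -0.24 0 -0.2 0 255; -0.25 0 -0.19 0 255; -0.27 0 -0.17 0 255
```

Request:
{"name": "drive_tool", "arguments": {"motion": "-0.31 0 0.06 0 255; -0.3 0 0.08 0 255; -0.3 0 0.11 0 255; -0.29 0 0.13 0 255; -0.28 0 0.15 0 255"}}

```text
t: 16.23
ee_pos: [0.4926, -0.2495, 0.1184]
orientation: [-1.571, -0.0, 0.211]
force: [3.1, -0.5, -0.0]
opening: -0.001
```

Request:
{"name": "drive_tool", "arguments": {"motion": "-0.27 0 0.16 0 255; -0.26 0 0.18 0 255; -0.24 0 0.2 0 255; -0.23 0 0.22 0 255; -0.21 0 0.23 0 255"}}

```text
t: 16.65
ee_pos: [0.4786, -0.2424, 0.1183]
orientation: [-1.571, 0.0, 0.211]
force: [3.0, -2.0, -0.8]
opening: -0.003
```

Request:
{"name": "drive_tool", "arguments": {"motion": "-0.19 0 0.25 0 255; -0.18 0 0.26 0 255; -0.16 0 0.27 0 255; -0.14 0 0.28 0 255; -0.12 0 0.29 0 255"}}

```text
t: 17.07
ee_pos: [0.4681, -0.2308, 0.1183]
orientation: [-1.571, 0.0, 0.211]
force: [3.1, -2.8, -0.3]
opening: 0.001
```

Request:
{"name": "drive_tool", "arguments": {"motion": "-0.1 0 0.3 0 255; -0.08 0 0.3 0 255; -0.06 0 0.31 0 255; -0.03 0 0.31 0 255; -0.01 0 0.31 0 255"}}

```text
t: 17.48
ee_pos: [0.4621, -0.2163, 0.1183]
orientation: [-1.571, 0.001, 0.211]
force: [1.6, -4.2, 0.1]
opening: 0.0
```

Request:
{"name": "drive_tool", "arguments": {"motion": "0.01 0 0.31 0 255; 0.03 0 0.31 0 255; 0.05 0 0.31 0 255; 0.07 0 0.31 0 255; 0.1 0 0.3 0 255"}}

```text
t: 17.9
ee_pos: [0.4613, -0.2006, 0.1182]
orientation: [-1.571, 0.001, 0.211]
force: [0.2, -3.9, 0.9]
opening: -0.003
```

Request:
{"name": "drive_tool", "arguments": {"motion": "0.12 0 0.29 0 255; 0.14 0 0.28 0 255; 0.16 0 0.27 0 255; 0.17 0 0.26 0 255; 0.19 0 0.25 0 255"}}

```text
t: 18.32
ee_pos: [0.4662, -0.1854, 0.1181]
orientation: [-1.57, 0.001, 0.211]
force: [-1.3, -3.4, -0.2]
opening: -0.002
```

Request:
{"name": "drive_tool", "arguments": {"motion": "0.21 0 0.23 0 255; 0.22 0 0.22 0 255; 0.24 0 0.2 0 255; 0.25 0 0.19 0 255; 0.27 0 0.17 0 255"}}

```text
t: 18.73
ee_pos: [0.476, -0.173, 0.1182]
orientation: [-1.57, 0.001, 0.211]
force: [-0.9, -2.8, -0.6]
opening: 0.001
```

Request:
{"name": "drive_tool", "arguments": {"motion": "0.28 0 0.15 0 255; 0.29 0 0.13 0 255; 0.29 0 0.11 0 255; 0.3 0 0.09 0 255; 0.31 0 0.07 0 255"}}

```text
t: 19.15
ee_pos: [0.489, -0.1647, 0.118]
orientation: [-1.57, 0.001, 0.211]
force: [-3.0, -2.7, -0.8]
opening: 0.001
```

Request:
{"name": "drive_tool", "arguments": {"motion": "0.31 0 0.05 0 255; 0.31 0 0.02 0 255; 0.31 0 0 0 255; 0.31 0 -0.02 0 255; 0.31 0 -0.04 0 255"}}

```text
t: 19.57
ee_pos: [0.501, -0.1617, 0.1176]
orientation: [-1.57, 0.008, 0.211]
force: [-19.5, -2.5, 13.5]
opening: -0.002
```

Request:
{"name": "drive_tool", "arguments": {"motion": "0.15 0 -0.03 0 255; 0.15 0 -0.03 0 255; 0 0 0 0 255; 0 0 0 0 255; 0 0 0 0 255"}}

```text
t: 19.98
ee_pos: [0.5012, -0.1612, 0.1171]
orientation: [-1.569, 0.013, 0.211]
force: [-21.2, 0.3, 12.1]
opening: -0.002
```

```bash
python3 - <<'E'
from w import *
st=read_state();print(st['t'],st['ee_pos'],st['orientation'],st['force'])
d=st['ee_pos'][:2]-H; print(np.degrees(np.arctan2(d[1],d[0])),np.hypot(*d))
for n in ('scene','wrist','top'):
    c=read_camera(n); save(c,n+'6.png')
E
```

```text
19.9833 [ 0.50116237 -0.16118344  0.11710944] [-1.56857918  0.01312684  0.21072964] [-21.2466967    0.28612886  12.12069759]
97.50412630253463 0.044699388900923086
```

View pics/wrist6.png

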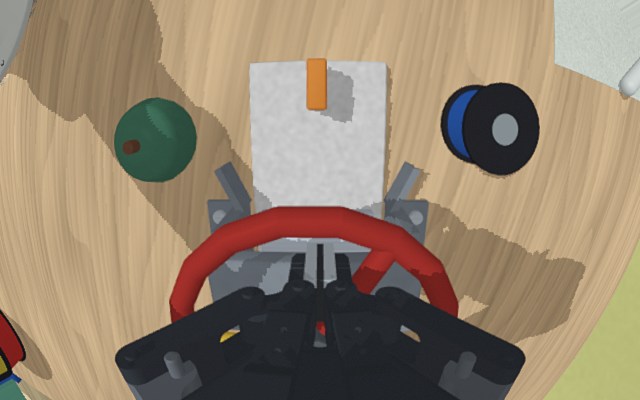

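View pics/top6.png

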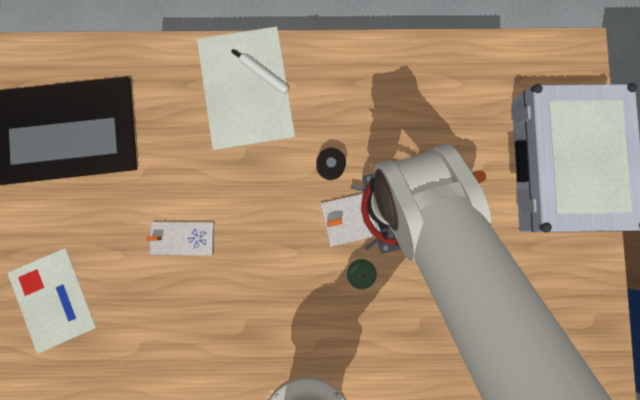

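View pics/scene6.png

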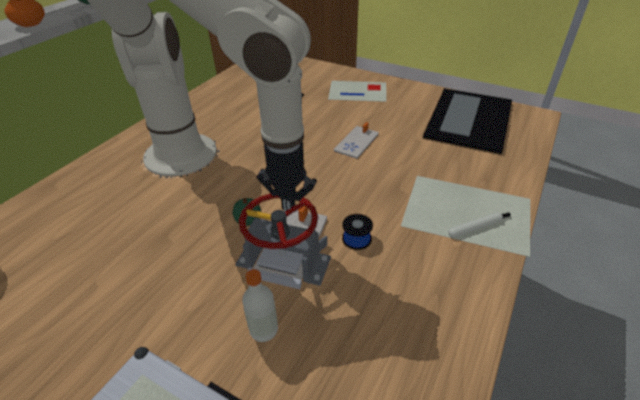

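Request:
{"name": "drive_tool", "arguments": {"motion": "0.2 0 -0.05 0 255; 0.2 0 -0.05 0 255; 0 0 0 0 255; 0 0 0 0 255; 0 0 0 0 255"}}

```text
t: 20.55
ee_pos: [0.5017, -0.1603, 0.1163]
orientation: [-1.566, 0.02, 0.211]
force: [-28.9, 2.0, 17.4]
opening: -0.002
```

Request:
{"name": "drive_tool", "arguments": {"motion": "-0.5 0 0.1 0 255; -0.7 0 0 0 255; -0.6 0 0 0 255; -0.4 0 0 0 255; 0 0 0 0 255"}}

```text
t: 20.97
ee_pos: [0.4905, -0.1657, 0.1188]
orientation: [-1.571, -0.002, 0.211]
force: [-0.4, 0.3, 0.7]
opening: 0.0
```

```bash
cat > sp.py <<'E'
from w import *
import sys
st=read_state();print(st['t'],st['ee_pos'],st['force'])
d=st['ee_pos'][:2]-H; print('finger ang',np.degrees(np.arctan2(d[1],d[0])),np.hypot(*d))
cs=[]
for n in ('scene','wrist'):
    c=read_camera(n); save(c,n+sys.argv[1]+'.png'); I=c['img'].astype(int); z=c['range_z'].astype(float)
    if n=='scene': W=cloud(c)
    else:
        T=np.array(c['T_tool_cam']); Rm=R.from_euler('xyz',st['orientation']).as_matrix(); f=200/np.tan(np.radians(c['vfov'])/2)
        v,u=np.mgrid[0:400,0:640]; dx=u-c['cx'];dy=v-c['cy'];r=np.hypot(dx,dy)+1e-9;k=np.tan(r/f)*z/r
        W=(np.stack([dx*k,-dy*k,-z],-1)@T[:3,:3].T+T[:3,3])@Rm.T+st['ee_pos']; W[z<=0]=np.nan
    d=W[...,:2]-H; rr=np.hypot(d[...,0],d[...,1]); an=np.degrees(np.arctan2(d[...,1],d[...,0]))
    band=(rr>.024)&(rr<.064)&(abs(W[...,2]-.138)<.014)
    red=band&(I[...,0]>1.8*I[...,1])&(I[...,0]>1.8*I[...,2])&(I[...,0]>50)
    yel=band&(I[...,0]>1.5*I[...,2])&(I[...,1]>1.35*I[...,2])&(I[...,0]<1.8*I[...,1])&(I[...,0]>80)
    for nm,m in(('red',red),('yel',yel)):
        A=an[m]; h,e=np.histogram(A,36,(-180,180)); print(n,nm,m.sum(),[(int(e[i]),int(h[i])) for i in range(36) if h[i]>3])
        for i in range(3):
            if len(A)<8: break
            h,e=np.histogram(A,36,(-180,180)); p=e[h.argmax()]+5; k=abs((A-p+180)%360-180)<18
            if k.sum()<8: break
            print('   spoke',round(float(np.median((A[k]-p+180)%360-180)+p),1),k.sum()); A=A[~k]
E
python3 sp.py 7
```

```text
20.9667 [ 0.49051409 -0.16573563  0.11878546] [-0.36471705  0.26411634  0.67138545]
finger ang 112.51841486143395 0.043046371707338035
scene red 165 [(-60, 38), (-50, 47), (60, 50), (70, 24)]
   spoke 68.3 75
   spoke -49.4 89
scene yel 112 [(-180, 7), (-170, 70), (-160, 25), (70, 6)]
   spoke -162.8 102
wrist red 1165 [(60, 163), (70, 996), (80, 6)]
   spoke 74.8 1165
wrist yel 111 [(-180, 90), (-170, 21)]
   spoke -171.3 111
```

View pics/scene7.png

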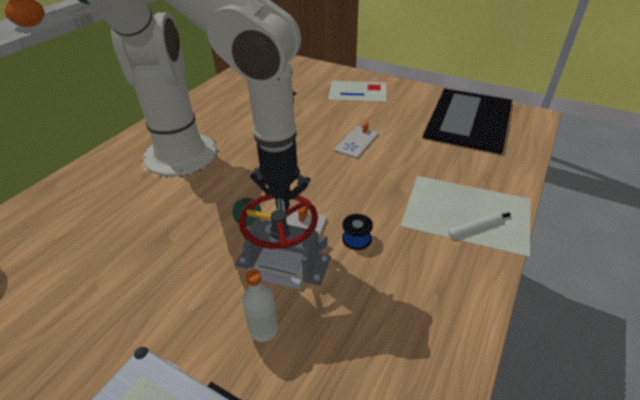

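View pics/wrist7.png

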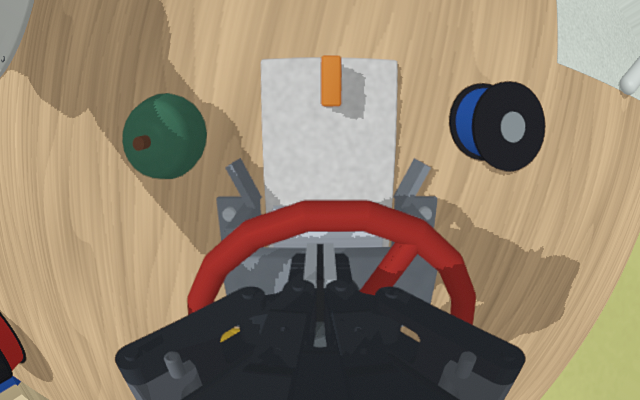

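```bash
python3 - <<'E'
from w import *
st=read_state(); p0=st['ee_pos'][:2]; print(p0)
show(rows(112.5,-9.5,15,p0=p0))
E
```

```text
[ 0.49101636 -0.16562406]
-0.8 0 -0 0 255; -0.68 0 -0.31 0 255; -0.62 0 -0.42 0 255; -0.54 0 -0.51 0 255; -0.45 0 -0.6 0 255
-0.34 0 -0.66 0 255; -0.23 0 -0.71 0 255; -0.11 0 -0.74 0 255; 0.01 0 -0.75 0 255; 0.14 0 -0.73 0 255
0.26 0 -0.7 0 255; 0.37 0 -0.65 0 255; 0.47 0 -0.58 0 255; 0.56 0 -0.49 0 255; 0.63 0 -0.39 0 255
```

Request:
{"name": "drive_tool", "arguments": {"motion": "-0.8 0 0 0 255; -0.68 0 -0.31 0 255; -0.62 0 -0.42 0 255; -0.54 0 -0.51 0 255; -0.45 0 -0.6 0 255"}}

```text
t: 21.48
ee_pos: [0.4628, -0.1908, 0.1183]
orientation: [-1.571, 0.0, 0.211]
force: [-0.2, -0.1, -0.9]
opening: 0.002
```

Request:
{"name": "drive_tool", "arguments": {"motion": "-0.34 0 -0.66 0 255; -0.23 0 -0.71 0 255; -0.11 0 -0.74 0 255; 0.01 0 -0.75 0 255; 0.14 0 -0.73 0 255"}}

```text
t: 21.9
ee_pos: [0.4657, -0.2261, 0.1181]
orientation: [-1.57, 0.001, 0.211]
force: [-1.3, 4.7, 0.6]
opening: 0.0
```

Request:
{"name": "drive_tool", "arguments": {"motion": "0.26 0 -0.7 0 255; 0.37 0 -0.65 0 255; 0.47 0 -0.58 0 255; 0.4 0 -0.35 0 255; 0 0 0 0 255"}}

```text
t: 22.32
ee_pos: [0.4867, -0.2469, 0.1183]
orientation: [-1.572, -0.001, 0.21]
force: [-0.3, -0.7, -0.1]
opening: 0.002
```

```bash
python3 sp.py 8
```

```text
22.3167 [ 0.48668154 -0.24689717  0.11832329] [-0.29087603 -0.7087256  -0.09120781]
finger ang -116.14261322678773 0.046114697005611514
scene red 112 [(20, 72), (30, 20), (150, 14)]
   spoke 27.1 94
   spoke 154.8 18
scene yel 106 [(-100, 23), (-90, 72), (-80, 5)]
   spoke -86.4 101
wrist red 4872 [(10, 66), (20, 942), (30, 1002), (140, 1108), (150, 1618), (160, 135)]
   spoke 151.6 2862
   spoke 30.0 1992
   spoke 15.9 18
wrist yel 909 [(-110, 12), (-100, 445), (-90, 404), (-80, 47)]
   spoke -90.2 898
   spoke -76.5 10
```

View pics/scene8.png

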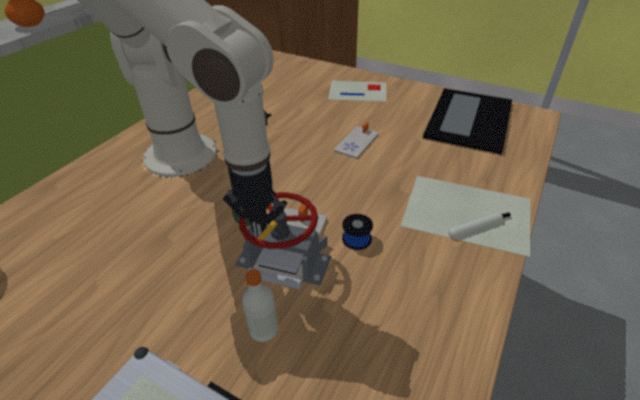

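Request:
{"name": "drive_tool", "arguments": {"motion": "0.2 0 -0.13 0 255; 0.2 0 -0.1 0 255; 0.25 0 -0.1 0 255; 0.2 0 -0.05 0 255; 0 0 0 0 255"}}

```text
t: 22.83
ee_pos: [0.4948, -0.2471, 0.1183]
orientation: [-1.571, -0.0, 0.211]
force: [-0.9, 1.4, -0.6]
opening: -0.002
```

```bash
python3 sp.py 9
```

```text
22.8333 [ 0.49480437 -0.24713235  0.11831044] [-0.92477329  1.4487789  -0.58158967]
finger ang -106.32722085969058 0.04338186275817474
scene red 95 [(30, 73), (40, 17)]
   spoke 36.7 92
scene yel 97 [(-90, 25), (-80, 64), (-70, 7)]
   spoke -76.7 96
wrist red 5056 [(20, 39), (30, 900), (40, 1324), (50, 9), (150, 1074), (160, 1572), (170, 138)]
   spoke 161.6 2784
   spoke 41.3 2264
   spoke 26.5 8
wrist yel 901 [(-100, 21), (-90, 363), (-80, 461), (-70, 55)]
   spoke -78.7 900
```

Request:
{"name": "drive_tool", "arguments": {"motion": "-0.4 0 0.1 0 255; -0.2 0 0 0 255; 0 -1 0 0 255; 0 -2 0 0 255; 0 -3 0 0 255"}}

```text
t: 23.35
ee_pos: [0.4869, -0.2471, 0.1778]
orientation: [-1.568, 0.002, 0.211]
force: [0.4, -0.5, -0.1]
opening: 0.001
```

Request:
{"name": "drive_tool", "arguments": {"motion": "0 -3 0 0 255; 0 -3 0 0 255; 0 -3 0 0 255; 0 -2 0 0 255; 0 -1 0 0 255"}}

```text
t: 23.77
ee_pos: [0.49, -0.2476, 0.3023]
orientation: [-1.575, -0.004, 0.211]
force: [0.7, 0.3, -0.9]
opening: 0.001
```

Request:
{"name": "drive_tool", "arguments": {"motion": "-1 0 -2 0 255; -2 0 -3 0 255; -2 0 -3 0 255; -2 0 -3 0 255; -1 0 -2 0 255"}}

```text
t: 24.18
ee_pos: [0.4343, -0.3957, 0.2977]
orientation: [-1.572, 0.002, 0.206]
force: [0.6, -0.7, -0.1]
opening: 0.001
```

Request:
{"name": "drive_tool", "arguments": {"motion": "-2 0 -2 0 255; -2 0 -3 0 255; -2 0 -3 0 255; -2 0 -2 0 255; -1 0 -1 0 255"}}

```text
t: 24.6
ee_pos: [0.3687, -0.522, 0.2971]
orientation: [-1.571, 0.002, 0.205]
force: [-0.3, -1.3, -0.3]
opening: -0.001
```

```bash
python3 m.py t9.png; python3 - <<'E'
from h import *
import pickle
O=np.array([.5065,-.2055])
c=read_camera('top'); W=cloud(c); I=c['img'].astype(int)
c0,W0=pickle.load(open('top.pkl','rb'))
for nm,(I_,A) in {'before':(c0['img'].astype(int),W0),'after':(I,W)}.items():
    d=A[...,:2]-O; rr=np.hypot(d[...,0],d[...,1]); an=np.degrees(np.arctan2(d[...,1],d[...,0]))
    b=(rr>.024)&(rr<.064)&(abs(A[...,2]-.138)<.014)
    red=b&(I_[...,0]>1.8*I_[...,1])&(I_[...,0]>50); yel=b&(I_[...,0]>1.5*I_[...,2])&(I_[...,1]>1.35*I_[...,2])&(I_[...,0]<1.8*I_[...,1])
    for n,m in(('red',red),('yel',yel)):
        a=an[m]; h,e=np.histogram(a,36,(-180,180)); print(nm,n,[(int(e[i]),int(h[i])) for i in range(36) if h[i]>4])
        for i in range(2):
            if len(a)<8: break
            h,e=np.histogram(a,36,(-180,180)); p=e[h.argmax()]+5; k=abs((a-p+180)%360-180)<20
            print('  ',round(float(np.median((a[k]-p+180)%360-180)+p),1),k.sum()); a=a[~k]
    for q,p in (('gourd',(.358,-.137)),('spool',(.624,-.066)),('bottle',(.54,-.35))):
        s=(np.hypot(A[...,0]-p[0],A[...,1]-p[1])<.07)&(A[...,2]>.02)&(rr>.12); print(q,np.median(A[s],0).round(4),s.sum())
s=read_camera('scene'); save(s,'s10.png')
cv2.imwrite('pics/s10c.png',cv2.cvtColor(cv2.resize(s['img'][150:320,200:400],None,fx=4,fy=3.5,interpolation=cv2.INTER_CUBIC),cv2.COLOR_RGB2BGR))
E
```

```text
24.65 [ 0.36765606 -0.52311427  0.29695102] [-1.57061238  0.00207181  0.20294002] [-0.87992948 -2.46909467 -0.50836139]
0.05 33 [-0.0523  0.0544]
0.07 313 [-0.0513  0.0547]
0.09 356 [-0.0511  0.0543]
0.11 353 [-0.0512  0.054 ]
0.13 304 [-0.0514  0.0541]
0.15 305 [-0.0517  0.054 ]
py [0.05552399 0.15921652]
rib tcp in press -0.20223070608582766 -0.2812133326509171
before red [(-80, 55), (-70, 30), (30, 6), (40, 60), (50, 27)]
   47.5 93
   -71.9 87
before yel [(150, 10), (160, 71), (170, 26)]
   166.1 107
gourd [ 0.3584 -0.1312  0.0544] 701
spool [ 0.6228 -0.0647  0.0512] 702
bottle [ 0.5629 -0.3563  0.1131] 852
after red [(30, 37), (40, 54), (150, 42), (160, 52)]
   41.1 95
   160.7 98
after yel [(-90, 34), (-80, 61), (-70, 7)]
   -77.2 102
gourd [ 0.3584 -0.1314  0.0543] 702
spool [ 0.6228 -0.064   0.0511] 705
bottle [ 0.5629 -0.3563  0.113 ] 848
```

View pics/t9.png

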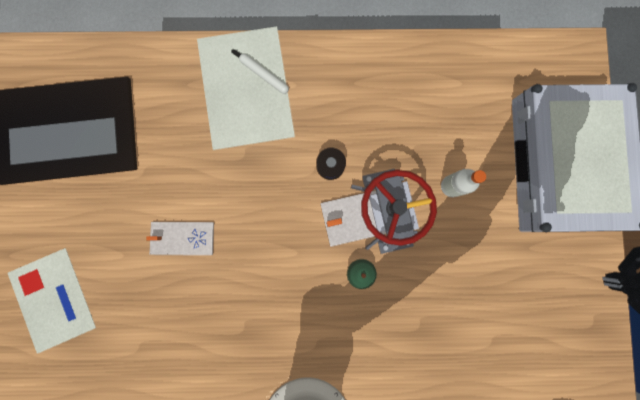

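View pics/s10c.png

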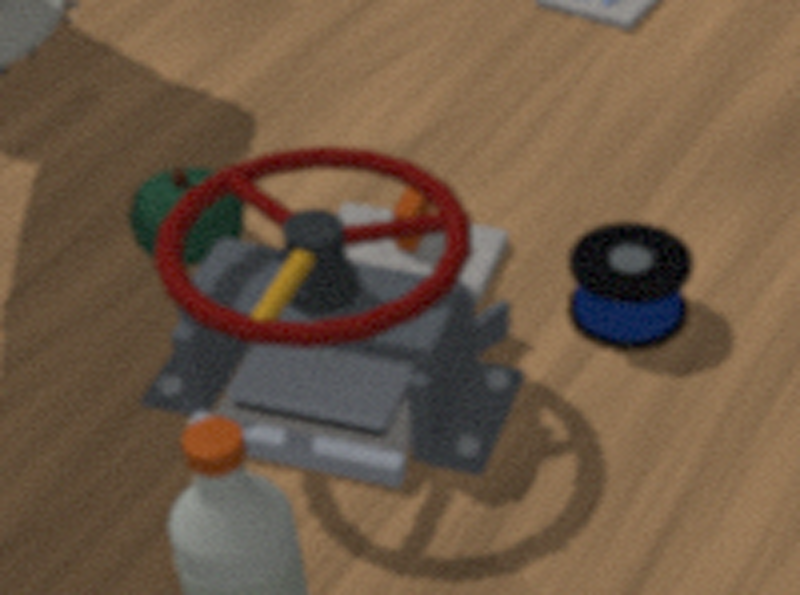

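```bash
python3 -c "
from h import *
print(read_state()['t'],read_state()['force']); print(hand_in())"
```

```text
24.75 [-0.20555041  1.07208312  0.17859394]
the job is handed in; nothing more can be done
None
```

The job is done and handed in at about 25 s of robot time, with the arm clear of everything.

- **Board:** I gripped the rib, lined the board up with the press (turned about 12° from the world axes) and slid it in until it met the back stop. It stopped moving and the push rose to about 14 N, then I let go. In the last picture its tail is at press y ≈ 0.159 m, where 0.160 m is home, and it is centred to about 1 mm.
- **Handwheel:** I wound it about 1.93 turns clockwise until it would not go further. At the stop the side force rose from about 4 N to 29 N, and pushing about 7 mm further barely moved it.
- **Back-off:** I turned it back about 90°. The stop angle was read with the arm partly in the way, so the quarter turn is good to about ±3°. I saw no disagreement between the scene, wrist and top cameras beyond that.
- **Clamping:** In the last picture the pad is down on the board and the board has not moved. I did not measure the clamping force or test it by tugging the board.
- **Gourd, spool and bottle:** They are within 1 mm of where they started.

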